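Mount a polishing lap on the spring spindle

ROBOT

A 6-joint arm with a two-finger parallel gripper is mounted at the origin on the work surface. World frame = base frame: x ahead of the robot, y to its left, z up, the work surface at z = 0. Lengths are in m, angles in rad, forces in N, time in s.
With the tool pointing down it reaches from about 0.375 to 0.925 m from the base axis. Payload 5.7 kg.
Tool frame: the origin (TCP) lies at the very end of the fingers, on their centre line; the grasp point (between the pads) lies 19 mm behind it (arm.grip_point_offset is the distance from the TCP to the grasp point, in m); z points along the fingers, y is the line along which they close (so a half turn about z gives the same grasp; the last joint's range is limited). The gripper opens to 85 mm and grips with 20 to 120 N. Pads are 22 mm wide; open, the fingers measure 114 mm over their backs; the gripper's body (76 mm by 85 mm) begins 54 mm behind the grasp point. The pads swing forward as they close: fully open they stand 13 mm farther back than shut.
Start: joints at [-0.115, 0.359, 1.51, -0, 1.272, -0.115], TCP at [0.6, -0, 0.231] pointing down, gripper open.
Joint ranges: [-2.97, 2.97], [-1.01, 2.36], [0.21, 2.38], [-0.96, 4.11], [0.2, 2.71], [-2.98, 2.98]. Speed limits (rad/s): [2.39, 2.39, 3.14, 3.14, 3.14, 3.14].

INTERFACE

Orientations are given as a rotation vector (axis times angle).
In Python, from bench import arm gives the robot as it stands. Calls block until the motion is done:
- arm.move_pose(position, orientation): joint-space move of the TCP to a pose.
- arm.move_l(position, ori=None, velocity=0.15, guard=None): straight line of the TCP; ori=None keeps the orientation; velocity is the mean speed in m/s. With guard (N) it stops when the force on the tool has changed by that much, and returns True; else False.
- arm.movej(angles): joint-space move.
- arm.command_gripper(opening): opening from 0.0 (shut) to 1.0 (fully open); the grip force is fixed at half the most; returns when the fingers have stopped.
- arm.hold(seconds).
- arm.solve_ik(position, orientation): joint angles nearest the present ones, or None.
- arm.sense(): the state.
- arm.camera(name): name is "scene" or "side" or "wrist"; returns a dict with "color" (480x640x3 uint8, red, green, blue), "vertical_fov" (degrees; the focal length in pixels is half the picture's height over the tangent of half this angle, whatever the lens; pixels are square), "cx", "cy" (the principal point, pixels), "dist_coeffs" ([k1, k2, p1, p2, k3] as OpenCV has them; the pictures are not rectified), "rvec" (rotation vector, rad) and "tvec" (3), from world to camera coordinates, as OpenCV has them; the wrist camera has in their place "T_tool_cam" (4x4, takes a point from camera to tool coordinates, whose origin is the TCP and whose axes are the flange's). Camera axes: x right, y down, z forward; pixel columns grow to the right and rows downward; lengths in m; the calibration is good to about 2 mm. A picture is of the moment at which its call begins: read the wrist's pose just before it. There is no depth.
A pose or a line that the arm cannot do raises arm.PlanningError and nothing moves.
- arm.job_done(): hands the job in; it is judged then, once.
The state is a dict: "clock": time; "joint_positions": joint angles; "dq": joint speeds; "joint_torque": joint torques, N m; "position": TCP position; "eef_rot": TCP orientation; "ft_force": force on the tool from outside, world axes, zero at the start; "ft_torque": the same for the moment, N m; "width": opening from 0.0 (shut) to 1.0 (fully open); "grasp_force": force on a finger pad.
Only numpy, scipy, OpenCV 4.12 (cv2) and the standard library are available. Lean on these libraries where they do the work, as an engineer would, in place of code of your own. Each camera call takes 0.05 s, during which the arm holds its last target. There are 200 camera calls.

TASK

Put together the polishing spindle: set the wooden lap on its post and, pressing lightly, turn it until its cross slot drops over the spindle's key and it sits fully home on the flange; then slide the aluminium spacer on down to the lap, and last the red cap, open side down, down to the spacer. Work gently: never push hard or knock on the spindle, and leave the cup, glue bottle and cork block where they are.

Things in the scene. Friction and masses are not known exactly. Their poses are not given: they have to be found in the camera images.
- stand: Polishing spindle on a fixed green cast foot 110 x 110 x 20 mm with a green drum 64 mm across up to 40 mm. Origin at the centre of the underside, z up along the spindle axis. On this axis stands the spindle: a steel flange 60 mm across, a cross key on it, and a post. The spindle turns only against a stiff drag of 0.2 N m; turning the lap on after it has caught jams the key sideways.
- seat (a point): Centre of the flange's top face, on the spindle axis, 60 mm above the table, when the spring is not pressed. The spindle (flange, key and post together) stands on a spring: 6 N of push starts it sinking, then 0.8 N for each mm, up to 10 mm, then a hard stop; let go, it rises again. 8 to 14 N is enough for all the work; over 25 N is too hard.
- key (a point): Middle of the key's top, 8 mm above seat. The key is one straight steel bar through the axis, 52 mm long, 7.6 mm wide, flat-topped, 8 mm high. It stands at a different angle each time, which is NOT measured: the axes given here are the foot's, not the key's. The key can be seen from above before the lap is on.
- post_tip (a point): Top of the upright round steel post, 12 mm thick, its last 5 mm coned to 6 mm. 80 mm above seat, on the spindle axis.
- lap_hub (a point): Loose dark wooden lap with a pale hub (120 to 195 g), right way up; this point is on its axis, 36 mm above its underside, 4 mm below its top. The hub, for gripping, is round, 32 mm across, from 15 to 40 mm up; a 14 mm bore goes right through. Seated on the flange, this point is 36 mm above seat; while its slot is not over the key it stays 8 mm too high.
- lap_plate (a point): Centre of the lap's round plate, 12.5 mm above the underside: 72 mm across, from 10 to 15 mm up. Under it four square feet, 10 mm high, leave a cross-shaped slot 10 mm wide along the lap's x and y axes, which four white marks on the plate show. So it fits the key at every quarter turn, within about 2.5 degrees.
- spacer_mid (a point): Centre, half-way up, of the loose aluminium spacer tube: 38 mm across, 28 mm high, bore 14.4 mm right through, 80 to 130 g, standing upright, either end up. It goes on the post and rests on the lap's hub: then this point is 54 mm above seat.
- cap_mid (a point): Centre, half-way up, of the loose red cap: 42 mm across, 30 mm high, 70 g, closed black top, blind bore 15 mm wide and 16 mm deep in its underside, standing open side down. It goes over the post's tip and rests on the spacer: then this point is 83 mm above seat.
- cup: White porcelain cup, 72 mm across the rim, 65 mm high; leave alone. Origin at the centre of its underside.
- glue: White glue bottle, 48 mm across, 130 mm high; leave alone. Origin at the centre of its underside.
- block: Dark wooden sanding block with a cork top, 90 x 45 x 34 mm; leave alone. Origin at the centre of its underside, x along its length.

How it is judged:
By the outcome, as a careful person would: the job done as asked, in the order asked, and still so for the second after the job is handed in, with the robot touching nothing.
It also fails if it takes over 72 s, if anything falls off the work surface, if the arm or the gripper's body presses on something with over 40 N, if the wrist force passes 120 N, or if a joint passes its speed limit or range.

## Working session

There is one attempt and no reset: what is moved stays moved. The work goes in short steps, each a Python script; the robot and the scene stay as the last script left them, time stands still between calls to the robot, and variables do not carry over. Pictures are saved under pics/ and viewed, at most 10 in all, crops included, and the job is handed in when it is done.

```bash
ls; mkdir -p pics
cat > h.py <<'E'
import numpy as np, cv2
from bench import arm
from scipy.spatial.transform import Rotation as R
def K(c):
    h,w=c["color"].shape[:2]; f=h/2/np.tan(np.radians(c["vertical_fov"])/2)
    return np.array([[f,0,c["cx"]],[0,f,c["cy"]],[0,0,1.]])
def shot(n,save=None):
    s=arm.sense(); c=arm.camera(n)
    if "rvec" in c:
        Rm=cv2.Rodrigues(np.array(c["rvec"],float))[0]; t=np.array(c["tvec"],float).ravel()
    else:
        T=np.eye(4); T[:3,:3]=R.from_rotvec(s["eef_rot"]).as_matrix(); T[:3,3]=s["position"]
        T=np.linalg.inv(T@np.array(c["T_tool_cam"])); Rm=T[:3,:3]; t=T[:3,3]
    c["R"],c["t"],c["K"]=Rm,t,K(c); c["D"]=np.array(c["dist_coeffs"],float)
    if save: cv2.imwrite(f"pics/{save}.png",c["color"][:,:,::-1])
    return c
def plane(c,uv,z):
    "pixels -> world points on plane of height z"
    p=cv2.undistortPoints(np.array(uv,float).reshape(-1,1,2),c["K"],c["D"])[:,0]
    d=np.c_[p,np.ones(len(p))]@c["R"]; o=-c["R"].T@c["t"]
    return o+d*((z-o[2])/d[:,2])[:,None]
def proj(c,P):
    return cv2.projectPoints(np.array(P,float).reshape(-1,1,3),cv2.Rodrigues(c["R"])[0],c["t"],c["K"],c["D"])[0][:,0]
def down(yaw=0): # tool y axis along world angle
    return (R.from_euler('z',yaw)*R.from_euler('x',np.pi)).as_rotvec()
E
python3 - <<'E'
from h import *
s=arm.sense(); print(s)
print(down(0))
for n in("scene","side","wrist"):
    c=shot(n,n+"0"); print(n,c["vertical_fov"],-c["R"].T@c["t"],c["R"][2],c["D"])
E
```

```text
pics
{'clock': 0.0, 'joint_positions': array([-1.15060118e-01,  3.59508608e-01,  1.51144981e+00, -1.31157447e-05,
        1.27252779e+00, -1.15093574e-01]), 'dq': array([ 0.00044379,  0.00145163,  0.00022723,  0.00142398,  0.00011559,
       -0.00118037]), 'joint_torque': array([ 1.96551155e-03, -5.27614331e+01, -2.78626120e+01, -6.37880498e-05,
        1.32890840e-02, -2.81424428e-05]), 'position': array([5.99299634e-01, 9.25004186e-05, 2.30444850e-01]), 'eef_rot': array([-2.22035592e+00, -2.22043879e+00,  1.86235352e-03]), 'ft_force': array([-0.00139732, -0.34781078, -0.0863045 ]), 'ft_torque': array([-0.02039195,  0.00188553, -0.01666936]), 'grasp_force': 0.0, 'width': 1.006290873536134}
[3.14159265 0.         0.        ]
scene 52.30159847187922 [ 1.24135548 -0.40531012  0.63748158] [-0.70964276  0.3985933  -0.58097377] [-0.13674446  0.          0.          0.          0.        ]
side 57.68246139526631 [ 0.26616617 -0.39218494  0.68725324] [ 0.44793791  0.4641453  -0.76414709] [-0.06333156  0.          0.          0.          0.        ]
wrist 67.6362527697893 [0.59899939 0.07456802 0.37406135] [-0.00140779 -0.29483473 -0.95554722] [-0.0649607  0.         0.         0.         0.       ]
```

View pics/scene0.png

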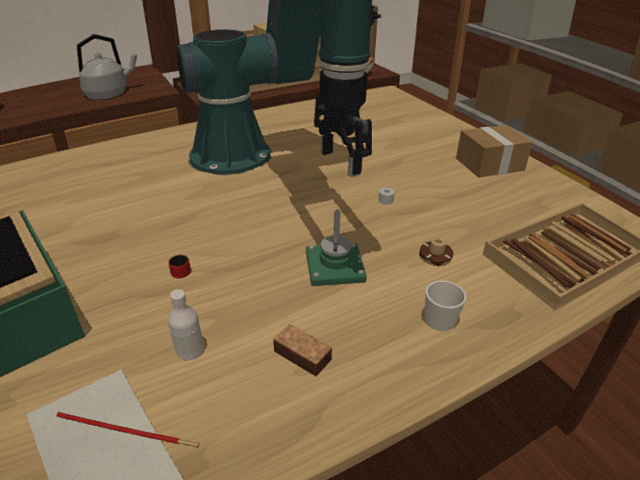

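View pics/side0.png

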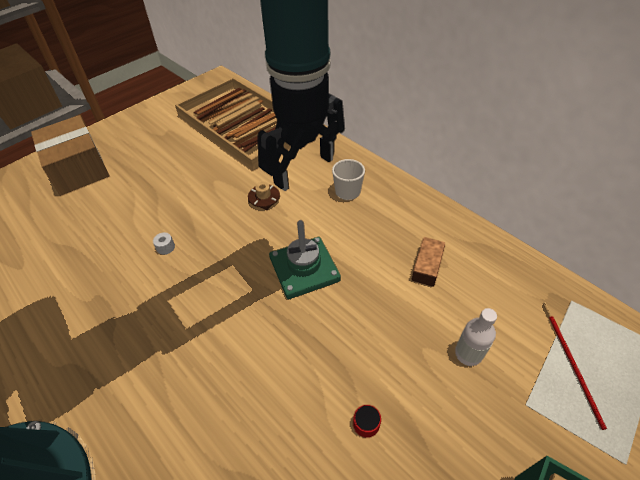

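Both views show everything: scene: post tip (337,211), lap hub (437,242), spacer (387,191), cap (180,260). Side: tip (301,223), lap hub (264,187), spacer (163,239), cap top (367,418).

Run:
```python
from h import *
a=shot("scene"); b=shot("side")
for n,u,v,z in[("tip",(337,211),(301,223),.14),("hubtop",(437,242),(264,186),.04),("spacertop",(387,191),(163,239),.028),("captop",(179,259),(367,418),.03)]:
    P=[c["K"]@np.c_[c["R"],c["t"]] for c in(a,b)]
    w=[cv2.undistortPoints(np.array([[q]],float),c["K"],c["D"],P=c["K"])[0].T for c,q in((a,u),(b,v))]
    X=cv2.triangulatePoints(*P,*w).ravel(); print(n,(X[:3]/X[3]).round(4),plane(a,[u],z)[0].round(4),plane(b,[v],z)[0].round(4))
c=shot("wrist","w1")
T=c["T_tool_cam"];print(T)
```

```text
tip [0.5866 0.0058 0.1361] [0.5904 0.0049 0.14  ] [5.834e-01 2.000e-04 1.400e-01]
hubtop [0.6588 0.2102 0.0402] [0.6586 0.2103 0.04  ] [0.659  0.2106 0.04  ]
spacertop [0.4241 0.2514 0.027 ] [0.4241 0.2524 0.028 ] [0.4234 0.2479 0.028 ]
captop [ 0.4501 -0.2761  0.0312] [ 0.4481 -0.2739  0.03  ] [ 0.4505 -0.2782  0.03  ]
[[ 2.63677015e-04 -9.55493234e-01 -2.95012899e-01  7.45299181e-02]
 [ 9.99999950e-01  2.00306149e-04  2.45026005e-04 -6.17634695e-04]
 [-1.75027793e-04 -2.95012949e-01  9.55493239e-01 -1.43536598e-01]
 [ 0.00000000e+00  0.00000000e+00  0.00000000e+00  1.00000000e+00]]
```

View pics/wrist0.png

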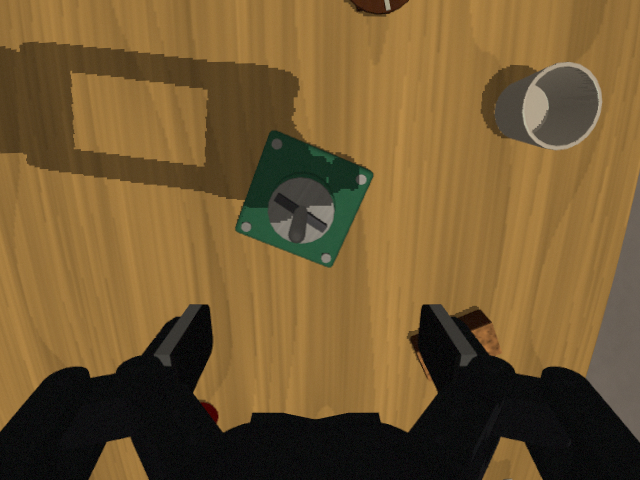

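Wrist picture: key ends near (275,198) and (327,227), post base ~(300,211), tip ~(297,237); cup rim centre (562,105).

Run:
```python
from h import *
c=shot("wrist")
k=plane(c,[(275,198),(327,227)],.068); print("key",k,k.mean(0),np.degrees(np.arctan2(*(k[1]-k[0])[[1,0]])),np.linalg.norm(k[1]-k[0]))
print("tip",plane(c,[(297,239)],.14),"cup",plane(c,[(562,105)],.065))
print("flange ctr",plane(c,[(301,210)],.06))
hsv=cv2.cvtColor(c["color"],cv2.COLOR_RGB2HSV)
# foot corners via green mask (top face z=.02)
m=cv2.inRange(hsv,(65,60,15),(95,255,255)); cn=max(cv2.findContours(m,0,1)[0],key=cv2.contourArea)
r=cv2.boxPoints(cv2.minAreaRect(cn)); P=plane(c,r,.02); print("foot",P.round(4),P.mean(0),np.linalg.norm(P-np.roll(P,1,0),axis=1))
# close look at lap
p=np.array([.659,.2105]); arm.move_pose([p[0],p[1]-.05,.15],down(np.pi/2)); 
c=shot("wrist","lap1"); print(arm.sense()["clock"],proj(c,[[*p,.04]]))
```

```text
key [[ 0.56449244  0.01907064  0.068     ]
 [ 0.60970682 -0.00685829  0.068     ]] [0.58709963 0.00610617 0.068     ] -29.832827723046734 0.05212148567748874
tip [[0.58681822 0.00376638 0.14      ]] cup [[0.80707118 0.09919012 0.065     ]]
flange ctr [[0.58654883 0.00674757 0.06      ]]
foot [[ 0.511  -0.0202  0.02  ]
 [ 0.5567  0.0771  0.02  ]
 [ 0.6562  0.0367  0.02  ]
 [ 0.6172 -0.0673  0.02  ]] [0.58528463 0.00660077 0.02      ] [0.11623844 0.10746298 0.10739162 0.11103154]
1.1833 [[315.87473055 166.39075719]]
```

View pics/lap1.png

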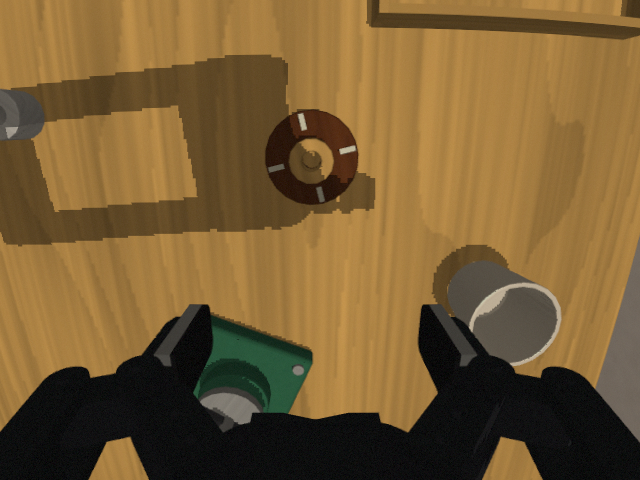

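Lap shows marks at (302,122), (348,150), (320,195), (276,168), hub centre (312,159); cup far to the right (515,320), clear of the grasp.

Run:
```python
from h import *
c=shot("wrist")
hsv=cv2.cvtColor(c["color"],cv2.COLOR_RGB2HSV)
m=cv2.inRange(hsv,(0,0,120),(180,70,255)); w=np.zeros_like(m); cv2.circle(w,(312,157),46,255,-1); m&=w
n,l,st,ce=cv2.connectedComponentsWithStats(m); q=[ce[i] for i in range(1,n) if st[i,4]>25]; print(np.round(q,1),st[1:,4])
P=plane(c,q,.015); ctr=P.mean(0); print(P.round(4),ctr, np.linalg.norm(P-ctr,axis=1))
a=np.degrees(np.arctan2(P[:,1]-ctr[1],P[:,0]-ctr[0])); print(a,a%90)
print("hubtop",plane(c,[(312,159)],.04))
for y in (90,75,60,45,30,0,-30): print(y,[np.round(arm.solve_ik(p,down(np.radians(y))),2)[[0,5]] for p in([*ctr[:2],.018],[.587,.006,.08])])
```

```text
[[301.3 120.7]
 [346.5 148.5]] [90 85]
[[0.6487 0.2412 0.015 ]
 [0.6828 0.221  0.015 ]] [0.66571921 0.23108568 0.015     ] [0.01982759 0.01982759]
[149.27838139 -30.72161861] [59.27838139 59.27838139]
hubtop [[0.65674766 0.21496449 0.04      ]]
90 [array([0.24, 0.24]), array([-0.11, -0.11])]
75 [array([0.24, 0.5 ]), array([-0.11,  0.15])]
60 [array([0.24, 0.76]), array([-0.11,  0.42])]
45 [array([0.24, 1.02]), array([-0.11,  0.68])]
30 [array([0.24, 1.28]), array([-0.11,  0.94])]
0 [array([0.24, 1.81]), array([-0.11,  1.46])]
-30 [array([0.24, 2.33]), array([-0.11,  1.99])]
```

Run:
```python
from h import *
c=shot("wrist")
hsv=cv2.cvtColor(c["color"],cv2.COLOR_RGB2HSV)
for (x,y) in((302,122),(348,150),(320,195),(276,168)): print(hsv[y,x])
m=cv2.inRange(hsv,(0,0,85),(180,95,255)); w=np.zeros_like(m); cv2.circle(w,(312,157),44,255,-1); m&=w
n,l,st,ce=cv2.connectedComponentsWithStats(m); q=[ce[i] for i in range(1,n) if st[i,4]>25]; print(np.round(q,1),st[1:,4])
P=plane(c,q,.015); ctr=P.mean(0); print(P.round(4),ctr, np.linalg.norm(P-ctr,axis=1))
a=np.degrees(np.arctan2(P[:,1]-ctr[1],P[:,0]-ctr[0])); print(a,a%90)
```

```text
[ 22  49 188]
[ 20  60 167]
[26 44 98]
[ 22  48 101]
[[301.1 121.8]
 [346.1 148.2]
 [275.7 166.5]
 [319.1 192.7]] [ 90 103  64  62]
[[0.6488 0.2402 0.015 ]
 [0.6828 0.2209 0.015 ]
 [0.6289 0.2072 0.015 ]
 [0.6623 0.1868 0.015 ]] [0.65571789 0.21379538 0.015     ] [0.02727054 0.02803664 0.02761151 0.02775548]
[ 104.67465844   14.71855841 -166.2802222   -76.21087972] [14.67465844 14.71855841 13.7197778  13.78912028]
```

Lap centre ≈ (0.656,0.214), slots at 14.2°, key at −29.8°. Grip at two crossed yaws to centre the lap on the tool, then re-look to get the camera bias.

```bash
cat >> h.py <<'E'
def marks(c,guess,z=.015):
    u=proj(c,[[*guess,z]])[0]; hsv=cv2.cvtColor(c["color"],cv2.COLOR_RGB2HSV)
    m=cv2.inRange(hsv,(0,0,85),(180,95,255)); w=np.zeros_like(m); cv2.circle(w,tuple(int(round(x)) for x in u),44,255,-1); m&=w
    n,l,st,ce=cv2.connectedComponentsWithStats(m); q=[ce[i] for i in range(1,n) if st[i,4]>25]
    P=plane(c,q,z); ctr=P.mean(0); a=np.degrees(np.arctan2(P[:,1]-ctr[1],P[:,0]-ctr[0]))%90
    return ctr,a,np.linalg.norm(P-ctr,axis=1)
def st(tag=""):
    s=arm.sense(); print(tag,"t%.2f"%s["clock"],"p",s["position"].round(4),"F",s["ft_force"].round(1),"T",s["ft_torque"].round(2),"w %.3f g %.1f"%(s["width"],s["grasp_force"])); return s
E
python3 - <<'E'
from h import *
p=[.6565,.2143]; r=np.radians
arm.move_pose([*p,.075],down(0)); print(arm.move_l([*p,.018],guard=6)); st("down")
arm.command_gripper(0.2); st("g1"); arm.command_gripper(.6)
arm.move_l([*p,.05]); arm.move_pose([*p,.05],down(r(90))); arm.move_l([*p,.018],guard=6)
arm.command_gripper(0.2); st("g2"); arm.command_gripper(.6)
arm.move_l([*p,.07]); arm.move_pose([p[0],p[1]-.05,.15],down(r(90)))
c=shot("wrist","lap2"); print(marks(c,p)); st()
E
```

```text
False
down t3.27 p [0.6566 0.2142 0.018 ] F [ 0.5 -0.   0.8] T [-0.03  0.04  0.03] w 1.001 g 0.0
g1 t3.83 p [0.6571 0.2145 0.0191] F [-0.3 -0.2  6.7] T [0.06 0.19 0.06] w 0.356 g 59.0
g2 t6.62 p [0.6574 0.2145 0.0192] F [0.6 0.4 3.3] T [0.03 0.11 0.  ] w 0.351 g 59.8
(array([0.65666482, 0.2134506 , 0.015     ]), array([13.89909241, 14.2408182 , 13.80573115, 14.38695438]), array([0.02760076, 0.02774963, 0.02798599, 0.02781287]))
 t7.97 p [0.6554 0.1641 0.1487] F [ 0.1  0.6 -1.2] T [-0.02 -0.01 -0.03] w 0.601 g 0.0
```

```bash
python3 - <<'E'
from h import *
p=[.6573,.2144]; r=np.radians; q=[.587,.0063]
arm.move_pose([*p,.05],down(r(90))); arm.move_l([*p,.020],guard=6); arm.command_gripper(0.2); st("grip")
arm.move_l([*p,.19],velocity=.2); st("lift")
arm.move_pose([*q,.19],down(r(46.1))); arm.hold(.2); s=st("above")
shot("side","ab_side"); 
print(arm.move_l([*q,.135],velocity=.06,guard=4)); s=st("cone")
E
python3 - <<'E'
import cv2
a=cv2.imread('pics/ab_side.png')[100:340,180:420]; cv2.imwrite('pics/ab_c.png',cv2.resize(a,None,fx=2,fy=2))
E
```

```text
grip t9.17 p [0.6587 0.2143 0.0223] F [-0.9 -1.2  6.1] T [-0.16  0.19  0.  ] w 0.348 g 59.0
lift t10.17 p [0.6562 0.2142 0.1885] F [ 0.1  0.6 -2.3] T [-0.01  0.01  0.01] w 0.352 g 59.4
above t11.25 p [0.5876 0.0076 0.1898] F [-0.6 -0.1 -1.3] T [-0.01  0.03 -0.  ] w 0.345 g 59.4
False
cone t12.37 p [0.5872 0.0063 0.1353] F [-1.  -0.8 -1.2] T [0.05 0.07 0.02] w 0.355 g 59.4
```

Run:
```python
from h import *
q=[.587,.0063]
print(arm.move_l([*q,.094],velocity=.06,guard=4)); st()
arm.hold(.1); s=st()
print(arm.move_l([*q,.079],velocity=.02,guard=5)); st()
arm.hold(.15); st()
```

```text
False
 t13.20 p [0.5872 0.0063 0.094 ] F [-0.7 -0.1 -1.6] T [ 0.09  0.1  -0.04] w 0.350 g 59.4
 t13.30 p [0.5872 0.0063 0.0943] F [-0.3 -0.9 -2.3] T [-0.01  0.09  0.01] w 0.344 g 59.4
True
 t13.72 p [0.5871 0.0062 0.0888] F [0.1 0.4 6.1] T [-0.04 -0.03  0.01] w 0.354 g 60.0
 t13.87 p [0.5872 0.0063 0.0891] F [-0.3  0.1  6.2] T [-0.05 -0.04 -0.05] w 0.348 g 60.0
```

```bash
cat > s.py <<'E'
from h import *
import sys
q=[.587,.0063]; z=.0883
for d in [1,2,3,4,5,6,7,5,3,1,-1,-2,-3,-4,-5,-6,-7,-8]:
    arm.move_l([*q,z],down(np.radians(46.1+d))); arm.hold(.05)
    F=np.mean([(arm.hold(.02),np.r_[arm.sense()["ft_force"],arm.sense()["ft_torque"]])[1] for _ in range(3)],0)
    print(d,F.round(2))
    if F[2]<3 or abs(F[5])>.12: break
st()
E
python3 s.py
```

```text
1 [-1.44  0.09  5.3  -0.09  0.21 -0.08]
2 [-1.31  0.25  5.62 -0.06  0.29  0.02]
3 [-1.48 -0.16  5.79 -0.03  0.26 -0.02]
4 [-1.41 -0.01  5.95 -0.01  0.3  -0.06]
5 [-1.64  0.42  5.63  0.02  0.26 -0.04]
6 [-1.39  0.21  6.01  0.02  0.27 -0.04]
7 [-1.7   0.65  5.47  0.03  0.28  0.  ]
5 [-1.42 -0.23  5.62 -0.    0.28 -0.02]
3 [-1.78 -0.12  6.28 -0.03  0.26  0.  ]
1 [-1.84  0.04  5.66 -0.03  0.22  0.01]
-1 [-0.35 -0.9  -1.03 -0.17  0.06 -0.01]
 t17.72 p [0.5868 0.0062 0.088 ] F [-0.2 -0.9 -1.2] T [-0.16  0.08  0.01] w 0.351 g 59.6
```

Run:
```python
from h import *
q=[.587,.0063]; o=down(np.radians(46.1-2.5))
arm.move_l([*q,.088],o); arm.hold(.1); st("rot")
for z in (.0845,.0815):
    print(arm.move_l([*q,z],o,velocity=.03,guard=7)); st()
print(arm.move_l([*q,.074],o,velocity=.02,guard=11)); st(); arm.hold(.2); st()
```

```text
rot t18.07 p [0.587  0.0064 0.0879] F [ 0.6 -0.6 -1.6] T [ 0.05 -0.01  0.02] w 0.351 g 59.6
False
 t18.33 p [0.5868 0.0064 0.0842] F [ 0.9 -0.3 -2.2] T [-0.04  0.01 -0.02] w 0.353 g 59.6
False
 t18.58 p [0.5872 0.0062 0.0819] F [-1.4  0.2  6.3] T [ 0.02  0.26 -0.04] w 0.350 g 60.2
False
 t19.11 p [0.5873 0.0063 0.0752] F [-2.7  0.8 10.8] T [-0.01  0.59 -0.01] w 0.352 g 60.7
 t19.31 p [0.5874 0.0063 0.0753] F [-2.7 -1.4 10.4] T [-0.05  0.55  0.01] w 0.351 g 60.7
```

Dropped 8 mm and bottomed on the flange. Release, check, and look at the spacer.

Run:
```python
from h import *
q=[.587,.0063]; o=down(np.radians(43.6))
arm.move_l([*q,.082],o); arm.hold(.1); st("rel"); arm.command_gripper(.65)
arm.move_l([*q,.17],velocity=.2); st()
p=[.4241,.2505]
arm.move_pose([p[0],p[1]-.05,.15],down(np.pi/2)); arm.hold(.2); c=shot("wrist","sp"); a=shot("side","side2"); st()
print(proj(c,[[*p,.028]]))
i=c["color"][60:300,200:440,::-1]; s=a["color"][140:380,180:420,::-1]
cv2.imwrite("pics/sp_c.png",cv2.resize(np.hstack([i,s]),(800,400)))
```

```text
rel t19.66 p [0.5872 0.0063 0.0822] F [-2.   0.8  5.5] T [ 0.02  0.29 -0.01] w 0.350 g 60.4
 t20.62 p [0.5866 0.0063 0.1695] F [-0.4 -1.1 -0. ] T [ 0.01 -0.02  0.  ] w 0.651 g 0.0
 t21.92 p [0.425 0.2   0.15 ] F [-0.7 -0.7 -0.3] T [ 0.04 -0.04 -0.01] w 0.656 g 0.0
[[313.6881929  165.24133204]]
```

View pics/sp_c.png

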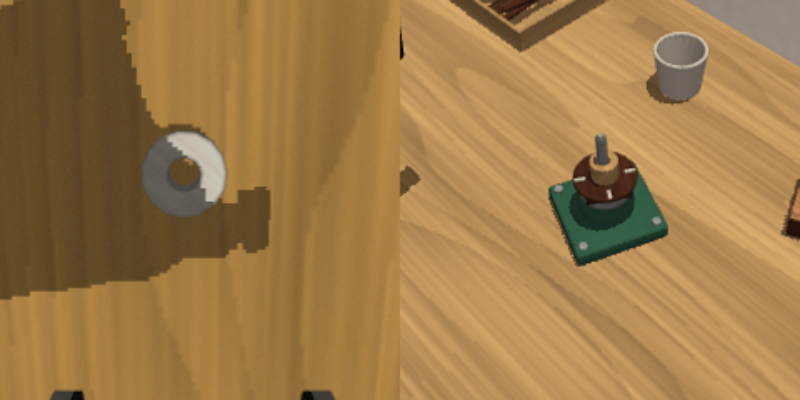

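Lap sits flat on the flange, foot and cup undisturbed; spacer top centre at wrist pixel ≈(311,164).

Run:
```python
from h import *
c=shot("wrist"); p=plane(c,[(311,163.8)],.028)[0,:2]+[.0003,.001]; print(p); r=np.radians; q=[.587,.0063]
arm.move_pose([*p,.06],down(0)); print(arm.move_l([*p,.005],velocity=.1,guard=6))
arm.command_gripper(0.3); st("g1"); arm.command_gripper(.65)
arm.move_l([*p,.04]); arm.move_pose([*p,.04],down(r(90))); print(arm.move_l([*p,.005],velocity=.1,guard=6)); arm.hold(.15)
arm.command_gripper(0.3); s=st("g2")
arm.move_l([*p,.19],velocity=.2); st("lift")
arm.move_pose([*q,.18],down(r(60))); arm.hold(.2); st("above"); a=shot("side","sp_ab")
print(arm.move_l([*q,.132],velocity=.06,guard=4)); st("cone")
```

```text
[0.42190528 0.25264938]
False
g1 t24.48 p [0.4225 0.2529 0.006 ] F [-1.7 -0.2  5.6] T [-0.02  0.13  0.01] w 0.412 g 59.9
False
g2 t27.57 p [0.4223 0.2528 0.0059] F [-0.7 -0.1  7.4] T [-0.04  0.17 -0.02] w 0.414 g 59.6
lift t28.64 p [0.421  0.2523 0.189 ] F [ 0.3 -0.1 -1.8] T [-0.05 -0.01  0.05] w 0.408 g 59.9
above t29.98 p [0.5865 0.0077 0.1801] F [-0.4  0.2 -1.1] T [-0.02  0.07 -0.01] w 0.416 g 59.9
False
cone t30.98 p [0.5874 0.0063 0.1323] F [-0.4 -0.6 -0.8] T [ 0.01 -0.01  0.03] w 0.416 g 59.9
```

Run:
```python
from h import *
q=[.587,.0063]
print(arm.move_l([*q,.110],velocity=.06,guard=4)); st()
print(arm.move_l([*q,.101],velocity=.015,guard=4)); st(); arm.hold(.1); st()
```

```text
False
 t31.50 p [0.5869 0.0063 0.1095] F [ 1.  -0.2 -0.9] T [ 0.01 -0.   -0.01] w 0.415 g 59.9
True
 t31.93 p [0.5874 0.0063 0.1047] F [0.9 0.4 4.4] T [-0.02  0.    0.01] w 0.415 g 60.5
 t32.03 p [0.5874 0.0063 0.1048] F [0.5 0.4 4.4] T [-0.01 -0.11  0.02] w 0.414 g 60.5
```

Run:
```python
from h import *
q=[.587,.0063]; p=np.array([.4497,-.2765])
arm.command_gripper(.7); arm.move_l([*q,.18],velocity=.2); st()
arm.move_pose([p[0],p[1]-.05,.15],down(np.pi/2)); arm.hold(.2); c=shot("wrist","cap"); a=shot("side","side3"); st()
u=proj(c,[[*p,.03]])[0]; print(u); x,y=(u-120).astype(int).clip(0); print(x,y)
hsv=cv2.cvtColor(c["color"],cv2.COLOR_RGB2HSV)
w=np.zeros(hsv.shape[:2],np.uint8); cv2.circle(w,tuple(int(v) for v in u),70,255,-1)
m=cv2.inRange(hsv,(0,0,0),(180,255,45))&w
for t in sorted(cv2.findContours(m,0,1)[0],key=cv2.contourArea)[-2:]: print(cv2.contourArea(t),cv2.minEnclosingCircle(t),cv2.fitEllipse(t) if len(t)>5 else 0)
i=c["color"][y:y+240,x:x+240,::-1]; s=a["color"][140:380,180:420,::-1]
cv2.imwrite("pics/cap_c.png",np.hstack([cv2.resize(i,(400,400)),cv2.resize(s,(400,400))]))
```

```text
t32.92 p [0.5867 0.0063 0.1796] F [-0.4  0.1 -1.4] T [-0.01  0.   -0.02] w 0.700 g 0.0
 t34.58 p [ 0.4502 -0.3259  0.1501] F [0.4 0.  0.2] T [ 0.   -0.03 -0.02] w 0.698 g 0.0
[315.00573268 167.47580109]
195 47
1825.5 ((316.50537109375, 169.37644958496094), 25.628623962402344) ((315.2905578613281, 169.4940185546875), (46.73494338989258, 50.5771484375), 174.06826782226562)
```

View pics/cap_c.png

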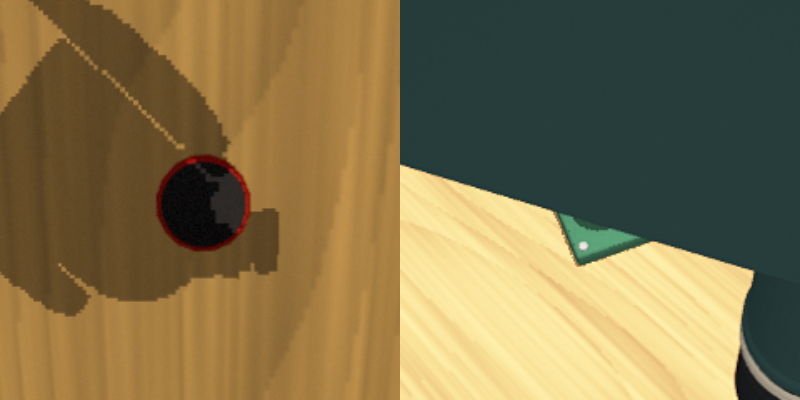

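Black cap top centred at wrist pixel ≈(317,169), right where triangulated.

Run:
```python
from h import *
c=shot("wrist"); p=plane(c,[(316.6,169)],.03)[0,:2]+[.0003,.001]; print(p); r=np.radians; q=[.587,.0063]
arm.move_pose([*p,.06],down(0)); print(arm.move_l([*p,.006],velocity=.1,guard=6))
arm.command_gripper(0.3); st("g1"); arm.command_gripper(.7)
arm.move_l([*p,.045]); arm.move_pose([*p,.045],down(r(90))); print(arm.move_l([*p,.006],velocity=.1,guard=6)); arm.hold(.15)
arm.command_gripper(0.3); s=st("g2")
arm.move_l([*p,.19],velocity=.2); st("lift")
arm.move_pose([*q,.19],down(r(60))); arm.hold(.2); st("above"); a=shot("side","cap_ab")
cv2.imwrite("pics/cap_abc.png",cv2.resize(a["color"][100:340,180:420,::-1],(500,500)))
```

```text
[ 0.45103059 -0.27681834]
False
g1 t37.09 p [ 0.4516 -0.2773  0.007 ] F [-1.1  0.6  6. ] T [ 0.21  0.07 -0.03] w 0.475 g 60.4
False
g2 t40.23 p [ 0.4515 -0.2771  0.0069] F [-0.6  0.   5.4] T [0.12 0.12 0.01] w 0.475 g 59.9
lift t41.29 p [ 0.4502 -0.2762  0.1889] F [-0.   0.6 -1.1] T [0.02 0.   0.03] w 0.470 g 60.4
above t42.69 p [0.5869 0.0051 0.1899] F [-0.1  0.7 -1. ] T [-0.02 -0.01 -0.01] w 0.472 g 60.4
```

View pics/cap_abc.png

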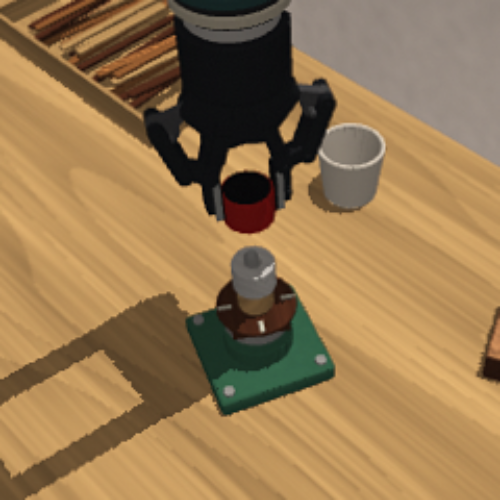

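Lap and spacer are seated, and the cap hangs upright above the post tip. Lowering it.

Run:
```python
from h import *
q=[.587,.0063]
print(arm.move_l([*q,.140],velocity=.04,guard=4)); st()
print(arm.move_l([*q,.130],velocity=.015,guard=4)); st(); arm.hold(.1); st()
```

```text
False
 t44.14 p [0.5872 0.0063 0.1403] F [ 0.5 -0.5 -0.5] T [-0.05  0.07 -0.  ] w 0.469 g 60.4
True
 t44.63 p [0.5872 0.0063 0.1333] F [-0.1  0.   4.7] T [0.02 0.04 0.04] w 0.467 g 60.7
 t44.73 p [0.5871 0.0063 0.1334] F [ 0.5 -0.4  3.5] T [-0.06 -0.04  0.06] w 0.472 g 60.7
```

Run:
```python
from h import *
q=[.587,.0063]
arm.command_gripper(.75); arm.move_l([*q,.23],velocity=.2); arm.hold(.3); st()
a=shot("side"); b=shot("scene")
cv2.imwrite("pics/fin.png",np.hstack([cv2.resize(x[:,:,::-1],(400,400),interpolation=cv2.INTER_CUBIC) for x in(a["color"][180:320,230:370],b["color"][170:310,265:405])]))
for z in(.143,.128,.1,.06):print(z,proj(a,[[*q,z]]),proj(b,[[*q,z]]))
```

```text
t46.02 p [0.5863 0.0064 0.2287] F [-0.1  0.1  0.4] T [-0.02 -0.02 -0.03] w 0.745 g 0.0
0.143 [[300.02115749 218.85828677]] [[336.78047274 208.59801838]]
0.128 [[300.54469285 224.76255927]] [[336.51556339 215.27614794]]
0.1 [[301.48238369 235.32082962]] [[336.03134178 227.41738466]]
0.06 [[302.73894029 249.43606135]] [[335.36235622 244.05491183]]
```

View pics/fin.png

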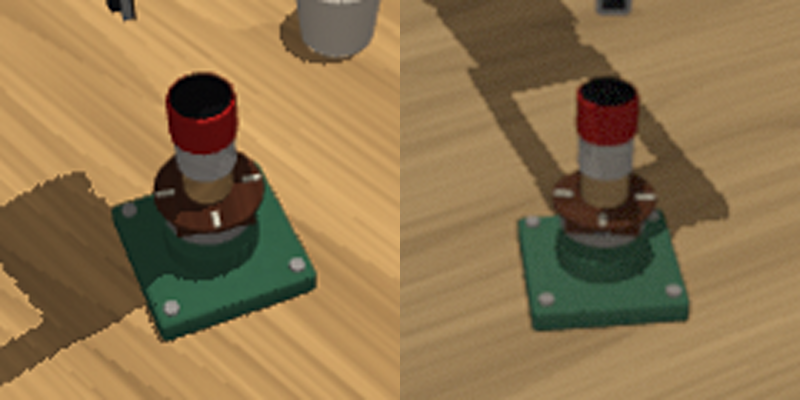

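Both views show the stack upright with no gaps (cap top at side pixel ≈(300,213)), and the gripper is clear.

```bash
python3 -c "
from h import *
print(arm.job_done())"
```

```text
the job is handed in; nothing more can be done
None
```

The spindle is assembled and handed in at about 46 s: lap keyed and home on the flange, then spacer, then cap; the highest push read on the spindle was about 13 N, and the cup, glue bottle and cork block were not touched.

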